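Show the kidney plate to the inspection camera

ROBOT

A 6-joint arm with a two-finger parallel gripper is mounted at the origin on the work surface. World frame = base frame: x ahead of the robot, y to its left, z up, the work surface at z = 0. Lengths are in m, angles in rad, forces in N, time in s.
With the tool pointing down it reaches from about 0.275 to 0.775 m from the base axis. Payload 14.6 kg.
Tool frame: the origin (TCP) lies midway between the tips of the shut fingers; the grasp point (between the pads) lies 19 mm behind it; z points along the fingers, y is the line along which they close (so a half turn about z gives the same grasp; the last joint's range is limited). The gripper opens to 85 mm and grips with 20 to 120 N. Pads are 22 mm wide; open, the fingers measure 114 mm over their backs; the gripper's body (76 mm by 85 mm) begins 54 mm behind the grasp point. The pads swing forward as they close: fully open they stand 13 mm farther back than shut.
Start: joints at [-1.481, 0.263, -0.048, 1.259, 0, 1.415], TCP at [0.127, -0.509, 0.231] pointing down, gripper open.
Joint ranges: [-2.65, 2.65], [-0.89, 1.7], [-1.18, 1.37], [-2.13, 2.11], [-1.35, 1.29], [-3.14, 3.14]. Speed limits (rad/s): [1.89, 1.89, 2.57, 2.79, 3.14, 3.14].

INTERFACE

Orientations are given as a 3x3 rotation matrix whose columns are the frame's x, y, z axes.
In Python, from bench import env gives the robot as it stands. The module is installed in compiled form; this text tells all that it offers.
- The arm moves only by the tool move_arm, never from a script. Its argument "increments" is a list of rows, each an object of numbers: "dx", "dy", "dz": the shift along the tool's x, y, z in m; "spin": the turn about the tool's z in rad. A call has 1 to 5 rows; each row shifts and turns the commanded pose from where the row before left it, along the tool's axes as they then stand; what a row does not reach is not made up. A row lasts 1/10 s, in which the tool goes at most 50 mm and 8.59 degrees, less where a joint would pass 70% of its speed; a pose out of reach is approached as far as the arm can. A call with a gripper value outside its range is refused whole. "claw" is the opening, from -1 (shut) to 1 (fully open), set as the call begins (left out, the last holds). The fingers move at their own pace and stop on an object; "grip_force" is the grip in N (left out, the last holds). Time passes only in rows, so rows that do not move let the fingers close. It gives the time, the measured TCP pose, the force and the opening at its end, in the units of the state.
- env.observe(): the state, without advancing time (a new reading comes with each control period).
- env.snapshot(name): name is "scene" or "top" or "wrist"; returns a dict with "pixels" (480x640x3 uint8, blue, green, red), "mtx" (3x3 intrinsics, pixels), "k1" (the pictures are not rectified: a ray, as slopes to the right and down, at radius r is drawn at 1 + k1 r^2 times it, then the intrinsics apply), "T" (4x4, takes a point from camera to world coordinates). Camera axes: x right, y down, z forward; pixel columns grow to the right and rows downward; lengths in m; the calibration is good to about 2 mm. A picture is of the moment at which its call begins. There is no depth.
- env.hand_in(): hands the job in, once; it reports no verdict.
Trained networks look in a picture, given as the dict that the camera call returned (one of the last four; its "shot" number tells which), for a name from the list of things; names that differ only in an ending like _2 or _b are one class to them, and where a whole thing is asked for, a point or a joint stands for the part that bears it (a point fixed in the world has none). Each returns a list of dicts, best first, with "p" (0 to 1); they miss things now and then, are a little off and sometimes report something else, mostly with a low value. They report only what shows in the picture. A call takes as long as a camera call. They do not tell look-alikes from the thing itself.
- env.search_frame(target, picture): "point" ([x, y, z] in m, in world coordinates, good to about 4 mm: the middle of the surface that is visible of it).
- env.place_of(target, picture): "point" ([x, y, z] in m, in world coordinates, good to about 4 mm: a listed point, or the origin of a listed thing).
The state is a dict: "time_s": time; "joints": joint angles; "joint_velocities": joint speeds; "tau": joint torques, N m; "tcp_pos": TCP position; "ee_rot": TCP orientation; "wrist_force": force on the tool from outside, world axes, zero at the start; "wrist_torque": the same for the moment, N m; "grip_width": opening from 0.0 (shut) to 1.0 (fully open).
Only numpy, scipy, OpenCV 4.12 (cv2) and the standard library are available. Lean on these libraries where they do the work, as an engineer would, in place of code of your own. Each camera call takes 0.05 s, during which the arm holds its last target. There are 200 camera calls.

TASK

The mincer's plates are washed and standing in the drying rack: first switch on the inspection lamp by throwing its toggle lever fully over to the other side, then take the kidney plate (the one with three large openings) out of the rack and show it to the inspection camera on its stand. Hold it in the air by its upper rim, fingers clear of the hub, with its middle on the camera's line of sight 13 cm in front of the lens and its face square to the lens (the camera looks slightly downwards, so the plate leans back), and finish there, still holding it steady. Do not bump the camera, and leave the other two plates in the rack and everything else on the table where it stands.

Things in the scene. Friction and masses are not known exactly. Their poses are not given: they have to be found in the camera images.
- kidney_plate_mid (a point): Plate to show: steel disc, 82 mm diameter, 10 mm thick, about 0.25 kg, on edge in a rack slot, three large openings between three spokes (hub 24 mm, rim 9 mm wide). This point is its centre; x is the disc's axis (both faces alike), z up at the start. In the rack its foot is 10 mm and its top 92 mm above the table; the slot covers its lowest 20 mm.
- kidney_plate: The same plate as a body; origin at its lowest edge, 41 mm below its centre, same axes.
- coarse_plate_mid (a point): Other plate, leave in the rack: steel disc, 82 mm diameter, 10 mm thick, about 0.25 kg, on edge in a rack slot, eight round 13 mm holes. This point is its centre; x is the disc's axis (both faces alike), z up at the start. 
- fine_plate_mid (a point): Other plate, leave in the rack: steel disc, 82 mm diameter, 10 mm thick, about 0.25 kg, on edge in a rack slot, many 5 mm holes. This point is its centre; x is the disc's axis (both faces alike), z up at the start. 
- rack: White plastic rack fixed to the table, 70 mm (x) by 330 mm (y), 30 mm high; three upright slots at y = -100, 0, +100 mm, each 13 mm wide (along x), floor 10 mm above the table, hold the plates with their faces looking along the rack's x. Which plate is in which slot varies. Origin under its centre.
- focus (a point): Where the plate's centre must be: on the optical axis, 130 mm before the lens, 221 mm above the table. x points along that axis to the lens, 20 degrees above level; y is level; z is 20 degrees off vertical, leaning away from the camera. The plate is square to the camera when its x axis lies along this x, either way round.
- lens (a point): Centre of the front of the camera's lens, about 266 mm above the table; axes as for focus (the camera looks along -x, 20 degrees down). Lens 40 mm across, inside a white lamp ring of 72 mm on a grey box of 62 by 55 mm.
- camera_stand: The inspection camera's fixed stand: 130 mm square base 12 mm thick, upright post 22 mm thick and 312 mm tall on it, carrying the camera head, which reaches 52 mm from the post towards the stand's -x. Origin under the post; the camera looks towards its -x.
- lamp_switch (a joint): Lamp toggle lever, rad: 0 = off (leaning 0.5 rad to the -x of lamp_switch_base), 1.0 = on (leaning 0.5 rad to its +x). It starts off, between 0 and 0.2, stays where it is left, and moves with under 2 N at its ball.
- lamp_switch_tip (a point): Centre of the black 26 mm ball at the lever's end, 80 mm from its pivot; about 92 mm above the table at either end of its swing and 102 mm in the middle. The lever is a rod 10 mm thick.
- lamp_switch_base: Lamp switch: grey block fixed to the table, 70 mm (x) by 50 mm (y), 25 mm high, origin under its centre; the lever pivots 22 mm above the origin about the block's y and is thrown from -x to +x to switch on.
- saucepan: Steel pot, 130 mm across, 85 mm high, loose bystander; origin under its centre.
- oil_bottle: Green glass bottle, 66 mm diameter, 220 mm tall, loose bystander; origin under its centre.
- spice_jar: Amber jar, 56 mm diameter, 90 mm tall, loose bystander; origin under its centre.
- spoon: Spoon lying along its x, loose bystander.
- screw_ring: Mincer's aluminium screw ring, 104 mm outside, 28 mm high, loose bystander; origin under its centre.
- cross_knife: Mincer's four-armed knife, 62 mm across, 12 mm high, lying flat, loose bystander; origin under its centre.
- dish: Round steel dish, 200 mm across, 25 mm high, loose bystander; origin under its centre.
Not all that is in view belongs to the job. Leave any blue or red look-alike of the lamp_switch_base alone.

How it is judged:
By the outcome, as a careful person would: the job done as asked, in the order asked, and still so for the second after the job is handed in, while the arm keeps its last pose, push and grip.
It also fails if it takes over 48 s, if anything falls off the work surface, if the arm or the gripper's body presses on something with over 40 N, if the wrist force passes 120 N, or if a joint passes its speed limit or range.

## Working session

There is one attempt and no reset: what is moved stays moved. The work goes in short steps, Python scripts to look and compute and a tool call to move; the robot and the scene stay as the last step left them, time stands still between calls to the robot, and variables do not carry over. Pictures are saved under pics/ and viewed, on a budget of 10 in all, crops included, one or two more only if the job needs it, and the job is handed in when it is done.

Besides the shell and the picture viewer there is one more tool, called after ">>>" in YAML: its name, and indented under it one key for each argument. move_arm: Moves the arm, as the interface text tells. Its arguments: {"type":"object","properties":{"increments":{"type":"array"},"claw":{"type":"number"},"grip_force":{"type":"number"}},"required":["increments"]}

```bash
mkdir -p pics
cat > h.py <<'E'
from bench import env
import numpy as np, cv2
np.set_printoptions(precision=4,suppress=True)
def proj(P,s):
    T=np.linalg.inv(s["T"]);c=T[:3,:3]@np.array(P)+T[:3,3]
    x=c[:2]/c[2];x=x*(1+s["k1"]*(x@x));return s["mtx"][:2,:2]@x+s["mtx"][:2,2]
def ray(uv,s):
    d=np.linalg.solve(s["mtx"],[uv[0],uv[1],1])[:2];x=d.copy()
    for _ in range(20): x=d/(1+s["k1"]*(x@x))
    return s["T"][:3,3], s["T"][:3,:3]@np.array([x[0],x[1],1])
def onz(uv,s,z):
    o,d=ray(uv,s);return o+d*(z-o[2])/d[2]
def inter(rays):
    A=np.zeros((3,3));b=np.zeros(3)
    for o,d in rays:
        d=d/np.linalg.norm(d);M=np.eye(3)-np.outer(d,d);A+=M;b+=M@o
    return np.linalg.solve(A,b)
E
python3 - <<'E'
from h import *
for n in("scene","top"):
    s=env.snapshot(n);cv2.imwrite(f"pics/{n}0.png",s["pixels"]);print(n,s["T"][:3,3],s["T"][:3,2])
    for t in["kidney_plate_mid","coarse_plate_mid","fine_plate_mid","rack","focus","lens","camera_stand","lamp_switch_tip","lamp_switch_base","saucepan","oil_bottle","spice_jar","spoon","screw_ring","dish"]:
        print(t,[(np.round(r["point"],3).tolist(),round(r["p"],2)) for r in env.place_of(t,s)[:3]])
print(env.observe()["ee_rot"])
E
```

```text
scene [ 1.3657 -0.0881  0.806 ] [-0.8034  0.1437 -0.5779]
kidney_plate_mid [([0.504, -0.032, 0.052], 0.58)]
coarse_plate_mid [([0.527, -0.238, 0.054], 0.65), ([0.476, 0.184, 0.098], 0.24)]
fine_plate_mid [([0.516, -0.134, 0.048], 0.75)]
rack []
focus [([0.505, -0.036, 0.005], 0.38), ([0.655, 0.206, 0.264], 0.2)]
lens [([0.654, 0.208, 0.267], 0.83)]
camera_stand [([0.704, 0.225, 0.002], 0.56)]
lamp_switch_tip [([0.478, 0.184, 0.095], 0.66), ([0.32, 0.505, 0.091], 0.56), ([0.515, 0.301, 0.093], 0.52)]
lamp_switch_base [([0.302, 0.21, -0.002], 0.88), ([0.443, 0.189, 0.001], 0.84), ([0.279, 0.515, 0.0], 0.84)]
saucepan [([0.514, -0.137, 0.002], 0.65), ([0.755, -0.049, 0.003], 0.59)]
oil_bottle [([0.685, -0.377, 0.002], 0.75), ([0.516, -0.137, 0.047], 0.52)]
spice_jar [([0.736, -0.235, -0.005], 0.67), ([0.655, 0.206, 0.263], 0.56)]
spoon [([0.418, 0.083, 0.001], 0.97)]
screw_ring []
dish [([0.524, 0.526, -0.004], 0.76)]
top [0.2285 0.0642 1.3502] [ 0.2006  0.0083 -0.9796]
kidney_plate_mid [([0.504, -0.042, 0.05], 0.56)]
coarse_plate_mid [([0.525, -0.237, 0.051], 0.48)]
fine_plate_mid [([0.513, -0.14, 0.051], 0.61)]
rack [([0.514, -0.139, 0.001], 0.69)]
focus []
lens [([0.658, 0.211, 0.267], 0.8)]
camera_stand []
lamp_switch_tip [([0.48, 0.184, 0.092], 0.67), ([0.203, 0.301, 0.092], 0.62), ([0.32, 0.507, 0.091], 0.59)]
lamp_switch_base [([0.283, 0.514, 0.005], 0.92), ([0.44, 0.191, 0.001], 0.91), ([0.48, 0.306, -0.0], 0.81)]
saucepan [([0.762, -0.041, -0.002], 0.95)]
oil_bottle [([0.684, -0.379, -0.002], 0.91)]
spice_jar [([0.732, -0.238, 0.0], 0.69)]
spoon [([0.427, 0.083, -0.003], 0.83), ([0.685, -0.382, -0.002], 0.54), ([0.515, -0.136, 0.0], 0.36)]
screw_ring [([0.335, 0.362, -0.002], 0.67), ([0.428, 0.083, -0.003], 0.44)]
dish [([0.524, 0.526, -0.001], 0.61)]
[[ 0.9702  0.2424 -0.    ]
 [ 0.2424 -0.9702  0.0001]
 [ 0.     -0.0001 -1.    ]]
```

View pics/scene0.png

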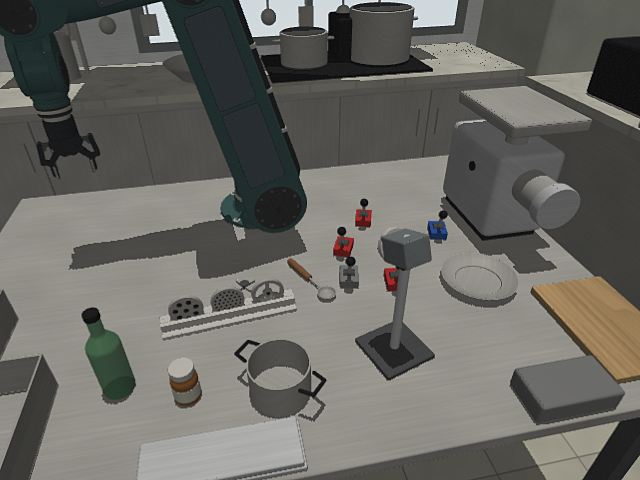

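View pics/top0.png

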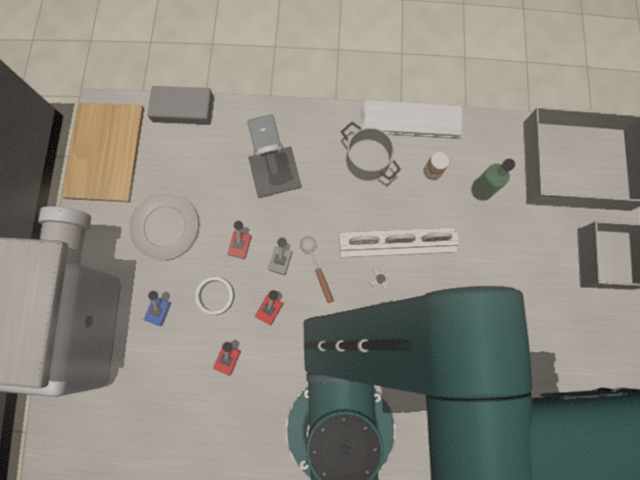

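The scene view shows the grey switch at about (349,272), with its ball at (350,261). The kidney plate is in the rack's +y slot at about (267,290), and the camera stand's base is near (395,348). The top view shows the grey switch at (281,257), leaning away from the robot, and the stand base around (274,172). Blue and red look-alikes stand nearby. First I'll move over towards the switch and turn the tool.

>>> move_arm:
  increments:
    - {"dx": 0.0275,"dy": -0.0287}
    - {"dx": 0.0275,"dy": -0.0287}
    - {"dx": 0.0275,"dy": -0.0287}
    - {"dx": 0.0275,"dy": -0.0287}
    - {"dx": 0.0275,"dy": -0.0287}
  claw: -1

```text
invalid input at $.increments[0]: expected keys dx, dy, dz, spin
```

>>> move_arm:
  increments:
    - {"dx": 0.0275,"dy": -0.0287}
    - {"dx": 0.0275,"dy": -0.0287}
    - {"dx": 0.0275,"dy": -0.0287}
    - {"dx": 0.0275,"dy": -0.0287}
    - {"dx": 0.0275,"dy": -0.0287}

```text
invalid input at $.increments[0]: expected keys dx, dy, dz, spin
```

>>> move_arm:
  increments:
    - {"dx": 0.0275,"dy": -0.0287}
    - {"dx": 0.0275,"dy": -0.0287}
    - {"dx": 0.0275,"dy": -0.0287}
    - {"dx": 0.0275,"dy": -0.0287}
    - {"dx": 0.0275,"dy": -0.0287}

```text
invalid input at $.increments[0]: expected keys dx, dy, dz, spin
```

>>> move_arm:
  increments:
    - {"spin": -0.144}
    - {"spin": -0.144}
    - {"spin": -0.144}
    - {"spin": -0.144}
    - {"spin": -0.144}

```text
invalid input at $.increments[0]: expected keys dx, dy, dz, spin
```

>>> move_arm:
  increments:
    - {"spin": -0.144}
    - {"spin": -0.144}
    - {"spin": -0.144}
    - {"spin": -0.144}
    - {"spin": -0.144}

```text
invalid input at $.increments[0]: expected keys dx, dy, dz, spin
```

>>> move_arm:
  increments:
    - {"dx": 0.0275,"dy": -0.0287,"dz": 0,"spin": 0}
    - {"dx": 0.0275,"dy": -0.0287,"dz": 0,"spin": 0}
    - {"dx": 0.0275,"dy": -0.0287,"dz": 0,"spin": 0}
    - {"dx": 0.0275,"dy": -0.0287,"dz": 0,"spin": 0}
    - {"dx": 0.0275,"dy": -0.0287,"dz": 0,"spin": 0}
  claw: -1

```text
time_s: 2.1
tcp_pos: [0.2263, -0.3354, 0.2313]
ee_rot: [[0.97, 0.242, 0.0], [0.242, -0.97, -0.0], [0.0, 0.0, -1.0]]
wrist_force: [0.1, -0.3, -0.2]
grip_width: 0.143
```

>>> move_arm:
  increments:
    - {"dx": 0.0275,"dy": -0.0287,"dz": 0,"spin": 0}
    - {"dx": 0.0275,"dy": -0.0287,"dz": 0,"spin": 0}
    - {"dx": 0.0275,"dy": -0.0287,"dz": 0,"spin": 0}
    - {"dx": 0.0275,"dy": -0.0287,"dz": 0,"spin": 0}
    - {"dx": 0.0275,"dy": -0.0287,"dz": 0,"spin": 0}

```text
time_s: 2.6
tcp_pos: [0.3249, -0.1628, 0.2315]
ee_rot: [[0.97, 0.242, 0.001], [0.242, -0.97, -0.0], [0.0, 0.001, -1.0]]
wrist_force: [0.6, -0.7, -0.3]
grip_width: -0.0
```

>>> move_arm:
  increments:
    - {"dx": 0.0275,"dy": -0.0287,"dz": 0,"spin": 0}
    - {"dx": 0.0275,"dy": -0.0287,"dz": 0,"spin": 0}
    - {"dx": 0.0275,"dy": -0.0287,"dz": 0,"spin": 0}
    - {"dx": 0.0275,"dy": -0.0287,"dz": 0,"spin": 0}
    - {"dx": 0.0275,"dy": -0.0287,"dz": 0,"spin": 0}

```text
time_s: 3.1
tcp_pos: [0.4237, 0.01, 0.2314]
ee_rot: [[0.97, 0.243, 0.001], [0.243, -0.97, -0.0], [0.0, 0.0, -1.0]]
wrist_force: [-0.2, -1.2, -0.0]
grip_width: -0.001
```

>>> move_arm:
  increments:
    - {"dx": 0,"dy": 0,"dz": 0,"spin": -0.144}
    - {"dx": 0,"dy": 0,"dz": 0,"spin": -0.144}
    - {"dx": 0,"dy": 0,"dz": 0,"spin": -0.144}
    - {"dx": 0,"dy": 0,"dz": 0,"spin": -0.144}
    - {"dx": 0,"dy": 0,"dz": 0,"spin": -0.144}

```text
time_s: 3.6
tcp_pos: [0.4231, 0.0083, 0.2313]
ee_rot: [[0.565, 0.825, 0.0], [0.825, -0.565, -0.0], [0.0, 0.0, -1.0]]
wrist_force: [0.5, 0.2, 0.7]
grip_width: 0.003
```

>>> move_arm:
  increments:
    - {"dx": 0,"dy": 0,"dz": 0,"spin": -0.144}
    - {"dx": 0,"dy": 0,"dz": 0,"spin": -0.144}
    - {"dx": 0,"dy": 0,"dz": 0,"spin": -0.144}
    - {"dx": 0,"dy": 0,"dz": 0,"spin": -0.144}
    - {"dx": 0,"dy": 0,"dz": 0,"spin": -0.144}

```text
time_s: 4.1
tcp_pos: [0.4231, 0.0083, 0.2313]
ee_rot: [[-0.12, 0.993, 0.0], [0.993, 0.12, -0.0], [-0.0, 0.0, -1.0]]
wrist_force: [1.0, -0.0, 0.0]
grip_width: -0.001
```

Run:
```python
from h import *
s=env.snapshot("wrist");cv2.imwrite("pics/w1.png",s["pixels"])
for t in["kidney_plate_mid","lamp_switch_tip","lamp_switch_base","lens"]:
    print(t,[(np.round(r["point"],4).tolist(),round(r["p"],2)) for r in env.place_of(t,s)[:3]])
t=env.snapshot("top");c=env.snapshot("scene")
np.savez("cal.npz",**{k+a:s_[k] for a,s_ in(("t",t),("c",c)) for k in("pixels","mtx","k1","T")})
a=cv2.resize(t["pixels"][95:295,220:300],None,fx=4,fy=4,interpolation=cv2.INTER_CUBIC)[:600]
b=cv2.resize(c["pixels"][220:390,330:450],None,fx=3.5,fy=3.5,interpolation=cv2.INTER_CUBIC)
im=np.zeros((600,800,3),np.uint8);im[:a.shape[0],:a.shape[1]]=a;im[:b.shape[0],330:330+b.shape[1]]=b[:600]
cv2.imwrite("pics/base1.png",im)
```

```text
kidney_plate_mid [([0.5037, -0.0356, 0.0498], 0.95), ([0.5038, -0.0367, 0.0121], 0.54)]
lamp_switch_tip []
lamp_switch_base [([0.4385, 0.1916, 0.0014], 0.56)]
lens [([0.4231, 0.0829, 0.0046], 0.66)]
```

View pics/base1.png

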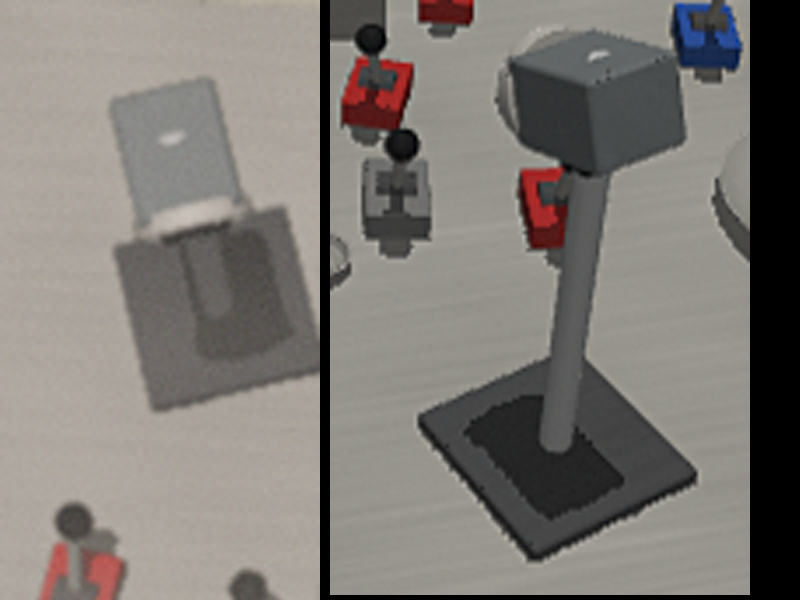

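View pics/w1.png

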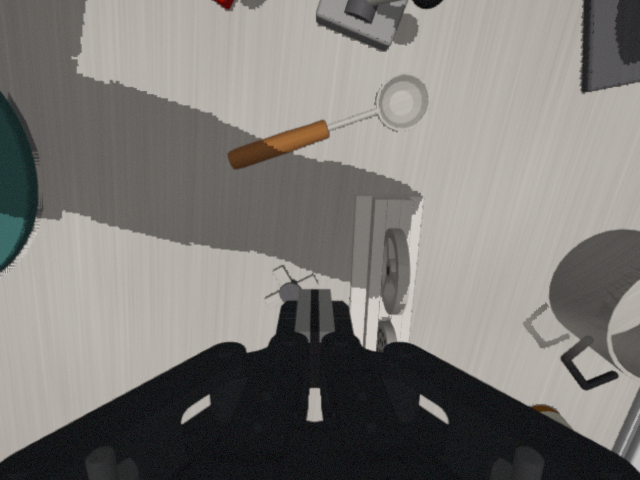

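Run:
```python
from h import *
d=np.load("cal.npz");S={a:{k:d[k+a] for k in("mtx","k1","T")} for a in"tc"}
q={"t":[(249.25,156.75),(258.75,197.5),(300.75,187.5),(292,146.75)],"c":[(355.1,340),(404.3,321.4),(434.9,355),(388,376)]}
for a in q:
    P=np.array([onz(p,S[a],.012)[:2] for p in q[a]]);E=np.roll(P,-1,0)-P
    print(a,P.mean(0),np.linalg.norm(E,axis=1),np.degrees(np.arctan2(E[:,1],E[:,0]))%90)
w=env.snapshot("wrist");print(w["T"])
L=lambda p,q,z:(onz(p,w,z),onz(q,w,z))
for p,q,z in[((317,18),(387,48),.025),((356,197),(352,290),.03),((424,197),(411,345),.03)]:
    a,b=L(p,q,z);e=b-a;print(a,b,np.linalg.norm(e),np.degrees(np.arctan2(e[1],e[0])))
for a,uv in(("t",(220+74/4+174/4,0)),):pass
# ball: top crop (248,588)->, scene crop (402,146)
r=[ray((220+248/4,95+588/4),S["t"]),ray((330+72/3.5,220+146/3.5),S["c"])]
print("ball",inter(r))
```

```text
t [0.7001 0.2227] [0.1275 0.1233 0.1275 0.1279] [17.351  17.1354 15.2869 17.1122]
c [0.7091 0.2285] [0.1362 0.1159 0.1251 0.1194] [14.0854 14.4974 15.4363 19.8395]
[[ 0.9937  0.1073  0.0323  0.4135]
 [ 0.112  -0.9506 -0.2896  0.0837]
 [-0.0004  0.2914 -0.9566  0.3727]
 [ 0.      0.      0.      1.    ]]
[0.4056 0.173  0.025 ] [0.468  0.1572 0.025 ] 0.0643789879590403 -14.158269718646117
[0.4597 0.0272 0.03  ] [ 0.4697 -0.069   0.03  ] 0.09672779354902093 -84.09170967105898
[0.524  0.0344 0.03  ] [ 0.5422 -0.126   0.03  ] 0.16146316039934572 -83.5367104425658
ball [0.4798 0.182  0.0906]
```

The zoomed views show the stand's base turned about 16.5°. The wrist view shows the grey switch block's near edge from (317,18) to (387,48) and the kidney plate edge-on at (397,270). Next I'll throw the lever from its outer side towards the robot.

>>> move_arm:
  increments:
    - {"dx": 0.0305,"dy": 0.024,"dz": 0,"spin": 0}
    - {"dx": 0.0305,"dy": 0.024,"dz": 0,"spin": 0}
    - {"dx": 0.0305,"dy": 0.024,"dz": 0,"spin": 0}
    - {"dx": 0.0305,"dy": 0.024,"dz": 0,"spin": 0}
    - {"dx": 0.0305,"dy": 0.024,"dz": 0,"spin": 0}

```text
time_s: 5.0
tcp_pos: [0.5256, 0.175, 0.2312]
ee_rot: [[-0.112, 0.994, 0.0], [0.994, 0.112, -0.0], [-0.0, 0.0, -1.0]]
wrist_force: [0.8, -0.2, 0.7]
grip_width: 0.001
```

>>> move_arm:
  increments:
    - {"dx": 0,"dy": 0,"dz": 0.031,"spin": 0}
    - {"dx": 0,"dy": 0,"dz": 0.031,"spin": 0}
    - {"dx": 0,"dy": 0,"dz": 0.031,"spin": 0}
    - {"dx": 0,"dy": 0,"dz": 0.031,"spin": 0}
    - {"dx": 0,"dy": 0,"dz": 0.031,"spin": 0}

```text
time_s: 5.5
tcp_pos: [0.5249, 0.1735, 0.0751]
ee_rot: [[-0.112, 0.994, 0.0], [0.994, 0.112, -0.0], [-0.0, 0.0, -1.0]]
wrist_force: [1.3, -0.1, -0.3]
grip_width: -0.0
```

>>> move_arm:
  increments:
    - {"dx": 0.0062,"dy": -0.0182,"dz": 0,"spin": 0}
    - {"dx": 0.0062,"dy": -0.0182,"dz": 0,"spin": 0}
    - {"dx": 0.0062,"dy": -0.0182,"dz": 0,"spin": 0}
    - {"dx": 0.0062,"dy": -0.0182,"dz": 0,"spin": 0}
    - {"dx": 0.0062,"dy": -0.0182,"dz": 0,"spin": 0}

```text
time_s: 6.0
tcp_pos: [0.4309, 0.194, 0.0764]
ee_rot: [[-0.112, 0.994, 0.001], [0.994, 0.112, -0.0], [-0.0, 0.001, -1.0]]
wrist_force: [31.8, -11.0, -7.1]
grip_width: 0.002
```

Run:
```python
from h import *
o=env.observe();print(o["tcp_pos"],o["wrist_force"],o["joints"])
ims=[]
for n,u,v in(("scene",349,265),("top",281,250)):
    s=env.snapshot(n);ims.append(cv2.resize(s["pixels"][v-40:v+40,u-40:u+40],(400,400),interpolation=cv2.INTER_CUBIC))
    print([(np.round(r["point"],4).tolist(),round(r["p"],2)) for r in env.place_of("lamp_switch_tip",s)[:5]])
cv2.imwrite("pics/lever.png",np.hstack(ims))
```

```text
[0.4309 0.194  0.0764] [ 31.753  -11.0172  -7.0767] [ 0.2506  0.2815 -0.4755  0.8128 -0.0005  1.7091]
[([0.52, 0.3001, 0.0919], 0.56), ([0.3192, 0.5077, 0.0908], 0.41), ([0.3376, 0.1943, 0.0893], 0.36)]
[([0.3155, 0.5048, 0.0901], 0.61), ([0.6559, 0.2112, 0.269], 0.36)]
```

View pics/lever.png

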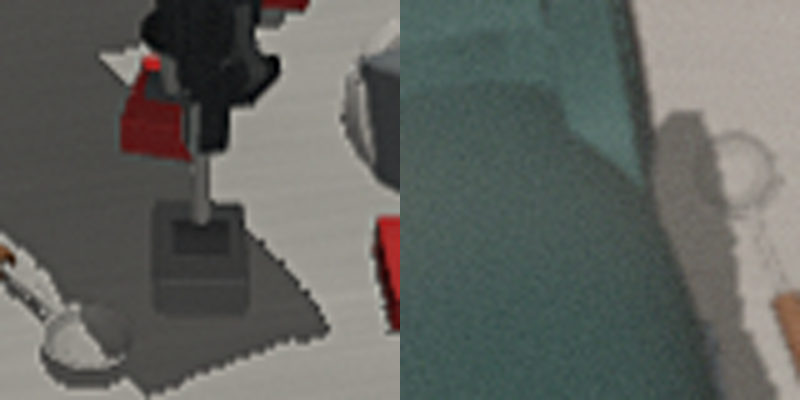

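The lever is at its stop (34 N at the fingers). I'll back off, lift, and go over the kidney plate with the gripper open.

>>> move_arm:
  increments:
    - {"dx": -0.0063,"dy": 0.019,"dz": 0,"spin": 0}
    - {"dx": 0,"dy": 0,"dz": -0.037,"spin": 0}
    - {"dx": 0,"dy": 0,"dz": -0.037,"spin": 0}
    - {"dx": 0,"dy": 0,"dz": -0.037,"spin": 0}
    - {"dx": 0,"dy": 0,"dz": -0.037,"spin": 0}

```text
time_s: 6.7
tcp_pos: [0.4504, 0.1897, 0.2259]
ee_rot: [[-0.112, 0.994, 0.0], [0.994, 0.112, -0.0], [-0.0, 0.0, -1.0]]
wrist_force: [1.4, -0.2, 0.7]
grip_width: 0.002
```

>>> move_arm:
  increments:
    - {"dx": -0.0462,"dy": 0.0055,"dz": 0,"spin": 0}
    - {"dx": -0.0462,"dy": 0.0055,"dz": 0,"spin": 0}
    - {"dx": -0.0462,"dy": 0.0055,"dz": 0,"spin": 0}
    - {"dx": -0.0462,"dy": 0.0055,"dz": 0,"spin": 0}
    - {"dx": -0.0462,"dy": 0.0055,"dz": 0,"spin": 0}
  claw: 1

```text
time_s: 7.2
tcp_pos: [0.5044, -0.0385, 0.2244]
ee_rot: [[-0.112, 0.994, 0.0], [0.994, 0.112, -0.0], [-0.0, 0.0, -1.0]]
wrist_force: [-0.1, 0.0, -0.6]
grip_width: 0.846
```

Run:
```python
from h import *
o=env.observe();print(o["time_s"],o["tcp_pos"],o["ee_rot"],o["joints"])
s=env.snapshot("wrist");cv2.imwrite("pics/w2.png",s["pixels"])
print([(np.round(r["point"],4).tolist(),round(r["p"],2)) for r in env.place_of("kidney_plate_mid",s)[:3]])
t=env.snapshot("top")
for n in["lamp_switch_tip","lens","kidney_plate_mid"]:print(n,[(np.round(r["point"],4).tolist(),round(r["p"],2)) for r in env.place_of(n,t)[:6]])
```

```text
7.2 [ 0.5044 -0.0385  0.2244] [[-0.1123  0.9937  0.0004]
 [ 0.9937  0.1123 -0.0001]
 [-0.0001  0.0004 -1.    ]] [-0.2374  0.2322 -0.1099  1.2283  0.      1.2209]
[]
lamp_switch_tip [([0.6559, 0.2082, 0.2669], 0.73), ([0.3433, 0.1922, 0.094], 0.6), ([0.3182, 0.5075, 0.0896], 0.51), ([0.4073, 0.1985, 0.0918], 0.49), ([0.5191, 0.2987, 0.0955], 0.4)]
lens [([0.656, 0.2106, 0.2672], 0.74)]
kidney_plate_mid []
```

View pics/w2.png

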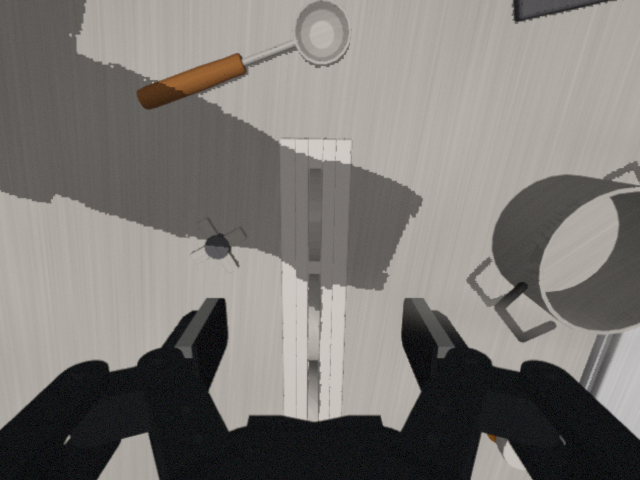

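Run:
```python
from h import *
s=env.snapshot("wrist")
y=np.array([-.109,.994,0]);m=np.array([.5037,-.0365,0])
for k in(-.041,-.029,0,.029,.041,): print(k,proj(m+y*k+[0,0,.051+np.sqrt(.041**2-k*k)],s))
print("rackend",proj(m+y*.065+[0,0,.03],s))
g=cv2.cvtColor(s["pixels"],cv2.COLOR_BGR2GRAY)
for v in(190,330): print(v,g[v,278:352])
```

```text
-0.041 [315.0252 262.7307]
-0.029 [315.1572 261.4164]
0 [315.413  231.9729]
0.029 [315.6144 192.6163]
0.041 [315.6114 173.1154]
rackend [315.7229 143.2889]
190 [ 97 101 100 110 115 111 117 116 116 114 117 117 114 116 117 117 112 105
 112 116 113 113 116 114 113 116 116 115 115 112  94 100  96  95  94  97
  93  96  97  93  93  93  94  91  94 114 114 115 114 117 114 116 115 118
 115 115 110 106 114 114 117 115 115 115 116 115 112 115 113 115 114 109
  96  97]
330 [171 170 168 163 157 184 195 197 197 198 197 197 197 198 197 198 198 192
 187 199 196 197 198 199 198 197 197 197 186 138 148 182 183 182 182 183
 182 185 185 182 175 138 117 148 194 196 198 197 197 196 196 197 189 166
 194 197 196 197 197 196 196 197 197 197 197 190 173 165 169 170 168 171
 170 168]
```

The wrist view shows the rack slots at column 315, centred between the open fingers (pads at 215 and 415). This agrees with the projected plate position. Now I'll descend and grasp.

>>> move_arm:
  increments:
    - {"dx": 0.0035,"dy": -0.0005,"dz": 0.035,"spin": 0}
    - {"dx": 0,"dy": 0,"dz": 0.035,"spin": 0}
    - {"dx": 0,"dy": 0,"dz": 0.035,"spin": 0}
    - {"dx": 0,"dy": 0,"dz": 0.03,"spin": 0}
    - {"dx": 0,"dy": 0,"dz": 0.019,"spin": 0}

```text
time_s: 8.05
tcp_pos: [0.5023, -0.0317, 0.0685]
ee_rot: [[-0.115, 0.993, -0.002], [0.993, 0.115, 0.0], [0.001, -0.002, -1.0]]
wrist_force: [-0.1, -0.6, 0.7]
grip_width: 1.002
```

>>> move_arm:
  increments:
    - {"dx": 0,"dy": 0,"dz": 0,"spin": 0}
    - {"dx": 0,"dy": 0,"dz": 0,"spin": 0}
    - {"dx": 0,"dy": 0,"dz": 0,"spin": 0}
    - {"dx": 0,"dy": 0,"dz": 0,"spin": 0}
    - {"dx": 0,"dy": 0,"dz": 0,"spin": 0}
  claw: -1
  grip_force: 70

```text
time_s: 8.55
tcp_pos: [0.5038, -0.0332, 0.071]
ee_rot: [[-0.114, 0.993, 0.001], [0.994, 0.114, -0.0], [-0.0, 0.001, -1.0]]
wrist_force: [0.3, -0.4, 0.5]
grip_width: 0.146
```

>>> move_arm:
  increments:
    - {"dx": 0,"dy": 0,"dz": 0,"spin": 0}
    - {"dx": 0,"dy": 0,"dz": 0,"spin": 0}
    - {"dx": 0,"dy": 0,"dz": 0,"spin": 0}
    - {"dx": 0,"dy": 0,"dz": 0,"spin": 0}
    - {"dx": 0,"dy": 0,"dz": 0,"spin": 0}

```text
time_s: 9.05
tcp_pos: [0.5038, -0.0332, 0.0711]
ee_rot: [[-0.114, 0.994, 0.001], [0.994, 0.114, -0.0], [-0.0, 0.001, -1.0]]
wrist_force: [-1.5, 0.3, 8.4]
grip_width: 0.098
```

>>> move_arm:
  increments:
    - {"dx": 0,"dy": 0,"dz": -0.02,"spin": 0}
    - {"dx": 0,"dy": 0,"dz": -0.03,"spin": 0}
    - {"dx": 0,"dy": 0,"dz": -0.04,"spin": 0}
    - {"dx": 0,"dy": 0,"dz": -0.04,"spin": 0}
    - {"dx": 0,"dy": 0,"dz": -0.04,"spin": 0}

```text
time_s: 9.55
tcp_pos: [0.5029, -0.0331, 0.2421]
ee_rot: [[-0.114, 0.994, 0.0], [0.994, 0.114, 0.0], [0.0, 0.0, -1.0]]
wrist_force: [1.1, 0.1, -3.6]
grip_width: 0.102
```

Run:
```python
from h import *
o=env.observe();print(o["time_s"],o["tcp_pos"],o["wrist_force"],o["joints"],o["grip_width"])
s=env.snapshot("wrist");t=env.snapshot("scene")
cv2.imwrite("pics/w3.png",np.hstack([cv2.resize(s["pixels"],(400,300)),t["pixels"][150:450,150:550]]))
print(env.search_frame("kidney_plate",t)[:2],env.place_of("kidney_plate_mid",t)[:2],env.place_of("lamp_switch_tip",t)[:4])
```

```text
9.55 [ 0.5029 -0.0331  0.2421] [ 1.082   0.0765 -3.5633] [-0.2276  0.2237 -0.0733  1.2738  0.      1.2294] 0.10240290697406387
[{'point': [0.5102, -0.0416, 0.2218], 'p': 0.69}, {'point': [0.7538, -0.2311, 0.0606], 'p': 0.46}] [] [{'point': [0.4055, 0.2019, 0.097], 'p': 0.65}, {'point': [0.3198, 0.5106, 0.0903], 'p': 0.56}, {'point': [0.5173, 0.2983, 0.0919], 'p': 0.45}, {'point': [0.3387, 0.1934, 0.0891], 'p': 0.4}]
```

View pics/w3.png

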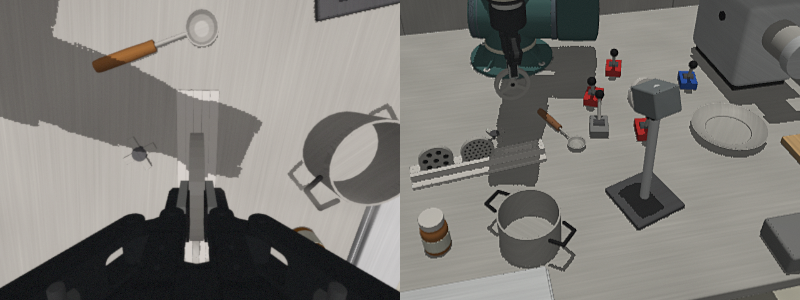

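The plate is held and centred in the pads (left half, around (197,190)), and the lever now leans towards the robot. The moves have no tilt term, so the 20° lean has to come from over-reaching outward in the camera's plane, high above the camera. I'll rise and go there now.

>>> move_arm:
  increments:
    - {"dx": 0,"dy": 0,"dz": -0.043,"spin": 0}
    - {"dx": 0,"dy": 0,"dz": -0.043,"spin": 0}
    - {"dx": 0,"dy": 0,"dz": -0.043,"spin": 0}
    - {"dx": 0,"dy": 0,"dz": -0.043,"spin": 0}
    - {"dx": 0,"dy": 0,"dz": -0.043,"spin": 0}

```text
time_s: 10.3
tcp_pos: [0.5029, -0.0331, 0.4557]
ee_rot: [[-0.114, 0.994, -0.002], [0.994, 0.114, 0.0], [0.001, -0.002, -1.0]]
wrist_force: [1.4, -0.1, -2.1]
grip_width: 0.098
```

>>> move_arm:
  increments:
    - {"dx": 0.0347,"dy": 0.0127,"dz": 0,"spin": 0}
    - {"dx": 0.0347,"dy": 0.0127,"dz": 0,"spin": 0}
    - {"dx": 0.0347,"dy": 0.0127,"dz": 0,"spin": 0}
    - {"dx": 0.0347,"dy": 0.0127,"dz": 0,"spin": 0}
    - {"dx": 0.0347,"dy": 0.0127,"dz": 0,"spin": 0}

```text
time_s: 10.8
tcp_pos: [0.547, 0.148, 0.4538]
ee_rot: [[-0.114, 0.994, -0.002], [0.994, 0.114, -0.0], [-0.0, -0.003, -1.0]]
wrist_force: [-0.4, 0.3, -2.3]
grip_width: 0.1
```

>>> move_arm:
  increments:
    - {"dx": 0.0347,"dy": 0.0127,"dz": 0,"spin": 0}
    - {"dx": 0.0347,"dy": 0.0127,"dz": 0,"spin": 0}
    - {"dx": 0.0347,"dy": 0.0127,"dz": 0,"spin": 0}
    - {"dx": 0,"dy": 0,"dz": 0,"spin": -0.09}
    - {"dx": 0,"dy": 0,"dz": 0,"spin": -0.09}

```text
time_s: 11.3
tcp_pos: [0.5708, 0.2544, 0.4484]
ee_rot: [[-0.295, 0.956, 0.001], [0.956, 0.295, 0.001], [0.0, 0.001, -1.0]]
wrist_force: [-0.8, -1.0, -2.1]
grip_width: 0.094
```

Run:
```python
from h import *
from scipy.optimize import least_squares
o=env.observe();print(o["time_s"],o["tcp_pos"],o["joints"],o["grip_width"])
D=[(.127,-.509,.231,.263,-.048),(.4309,.194,.0764,.2815,-.4755),(.5044,-.0385,.2244,.2322,-.1099),(.5029,-.0331,.2421,.2237,-.0733),(*o["tcp_pos"],o["joints"][1],o["joints"][2])]
r=[np.sqrt(d[0]**2+d[1]**2-.081**2) for d in D]
def f(p):
    L1,L2,c,h,r0=p
    return np.r_[[[r0+L1*np.sin(d[3])+L2*np.sin(d[3]-d[4]+c)-q, h+L1*np.cos(d[3])+L2*np.cos(d[3]-d[4]+c)-d[2]] for d,q in zip(D,r)]].ravel()
s=least_squares(f,[.5,.5,.8,.1,0]);print(s.x,abs(s.fun).max())
print([np.arctan2(d[1],d[0])-np.arcsin(.081/np.hypot(d[0],d[1])) for d in D])
```

```text
11.3 [0.5708 0.2544 0.4484] [0.2888 0.5984 1.1368 2.1078 0.0003 1.5605] 0.09430693149766824
[ 0.5832  0.3733  1.4343 -0.2669 -0.0005] 0.0004964599805683534
[np.float64(-1.4813021481594613), np.float64(0.25077898721878916), np.float64(-0.23699391105325351), np.float64(-0.22714160119293), np.float64(0.2892381463778432)]
```

>>> move_arm:
  increments:
    - {"dx": 0,"dy": 0.02,"dz": 0,"spin": 0}
    - {"dx": 0,"dy": 0.02,"dz": 0,"spin": 0}
    - {"dx": 0,"dy": 0.02,"dz": 0,"spin": 0}

```text
time_s: 11.6
tcp_pos: [0.6134, 0.2641, 0.4279]
ee_rot: [[-0.29, 0.957, 0.027], [0.957, 0.29, 0.01], [0.002, 0.028, -1.0]]
wrist_force: [-0.0, -0.5, -2.6]
grip_width: 0.102
```

>>> move_arm:
  increments:
    - {"dx": 0,"dy": 0,"dz": -0.03,"spin": 0}
    - {"dx": 0,"dy": 0,"dz": -0.03,"spin": 0}

```text
time_s: 11.8
tcp_pos: [0.5925, 0.2551, 0.4586]
ee_rot: [[-0.29, 0.956, 0.055], [0.957, 0.289, 0.02], [0.003, 0.059, -0.998]]
wrist_force: [-0.3, 0.1, -1.3]
grip_width: 0.098
```

Run:
```python
from h import *
o=env.observe();print(o["time_s"],o["tcp_pos"],o["joints"],o["ee_rot"])
```

```text
11.8 [0.5925 0.2551 0.4586] [0.2785 0.6187 1.2145 2.1078 0.0042 1.5556] [[-0.2897  0.9555  0.0553]
 [ 0.9571  0.289   0.0202]
 [ 0.0033  0.0588 -0.9983]]
```

Over-reaching at joint 4's limit does tilt the tool the right way (3.4° so far), and the tilt persists. I'll carry on upward.

>>> move_arm:
  increments:
    - {"dx": 0,"dy": 0.01,"dz": -0.035,"spin": 0}
    - {"dx": 0,"dy": 0.01,"dz": -0.035,"spin": 0}
    - {"dx": 0,"dy": 0.01,"dz": -0.035,"spin": 0}
    - {"dx": 0,"dy": 0.01,"dz": -0.035,"spin": 0}
    - {"dx": 0,"dy": 0.01,"dz": -0.035,"spin": 0}

```text
time_s: 12.3
tcp_pos: [0.5605, 0.237, 0.5334]
ee_rot: [[-0.29, 0.941, 0.173], [0.957, 0.284, 0.06], [0.008, 0.183, -0.983]]
wrist_force: [0.4, 0.3, -1.9]
grip_width: 0.098
```

Run:
```python
from h import *
o=env.observe();print(o["time_s"],o["tcp_pos"],o["joints"],o["ee_rot"])
```

```text
12.3 [0.5605 0.237  0.5334] [0.2596 0.5044 1.2264 2.1089 0.0138 1.5378] [[-0.2903  0.9411  0.1732]
 [ 0.9569  0.2841  0.0602]
 [ 0.0075  0.1832 -0.983 ]]
```

>>> move_arm:
  increments:
    - {"dx": 0,"dy": 0.015,"dz": -0.035,"spin": 0}
    - {"dx": 0,"dy": 0.015,"dz": -0.035,"spin": 0}
    - {"dx": 0,"dy": 0.015,"dz": -0.035,"spin": 0}
    - {"dx": 0,"dy": 0.015,"dz": -0.035,"spin": 0}
    - {"dx": 0,"dy": 0.015,"dz": -0.035,"spin": 0}

```text
time_s: 12.8
tcp_pos: [0.5371, 0.2221, 0.597]
ee_rot: [[-0.291, 0.911, 0.292], [0.957, 0.274, 0.099], [0.01, 0.308, -0.951]]
wrist_force: [-0.8, -0.5, -2.4]
grip_width: 0.095
```

Run:
```python
from h import *
o=env.observe();print(o["time_s"],o["tcp_pos"],o["joints"],o["ee_rot"])
```

```text
12.8 [0.5371 0.2221 0.597 ] [0.2385 0.4223 1.2723 2.109  0.0269 1.5199] [[-0.2909  0.9112  0.2917]
 [ 0.9567  0.2739  0.0986]
 [ 0.01    0.3078 -0.9514]]
```

>>> move_arm:
  increments:
    - {"dx": 0,"dy": 0.015,"dz": -0.035,"spin": 0}
    - {"dx": 0,"dy": 0.005,"dz": -0.015,"spin": 0}

```text
time_s: 13.0
tcp_pos: [0.5263, 0.2169, 0.6163]
ee_rot: [[-0.291, 0.9, 0.325], [0.957, 0.27, 0.109], [0.01, 0.343, -0.939]]
wrist_force: [0.4, -0.2, -2.4]
grip_width: 0.1
```

Run:
```python
from h import *
o=env.observe();R=o["ee_rot"];p=o["tcp_pos"];print(o["time_s"],p,o["joints"],R)
print("elev",np.degrees(np.arcsin(R[2,1])),"az",np.degrees(np.arctan2(R[1,1],R[0,1])))
s=env.snapshot("top");print(env.place_of("lens",s)[:1])
lens=np.array([.6562,.2095,.266]);a=np.radians(16.8);c,k=np.cos(np.radians(20)),np.sin(np.radians(20))
fx=np.array([c*np.cos(a),c*np.sin(a),k]);F=lens-.13*fx
T=F-R@np.array([-.003,0,.020]);d=T-p
print("F",F,"T",T,"d tool",R.T@d,"via level",R.T@[d[0],d[1],0])
```

```text
13.0 [0.5263 0.2169 0.6163] [0.2319 0.3932 1.2806 2.1092 0.0313 1.5148] [[-0.291   0.8997  0.3254]
 [ 0.9567  0.27    0.109 ]
 [ 0.0102  0.343  -0.9393]]
elev 20.061595163336634 az 16.70472607639446
[{'point': [0.6537, 0.2106, 0.2706], 'p': 0.57}]
F [0.5393 0.1742 0.2215] T [0.5319 0.1749 0.2404] d tool [-0.0457 -0.1353  0.3504] via level [-0.0418 -0.0063 -0.0028]
```

The tilt is now 20.06° at azimuth 16.7°. I'll come straight down to the focus.

>>> move_arm:
  increments:
    - {"dx": -0.0046,"dy": -0.0135,"dz": 0.035,"spin": 0}
    - {"dx": -0.0046,"dy": -0.0135,"dz": 0.035,"spin": 0}
    - {"dx": -0.0046,"dy": -0.0135,"dz": 0.035,"spin": 0}
    - {"dx": -0.0046,"dy": -0.0135,"dz": 0.035,"spin": 0}
    - {"dx": -0.0046,"dy": -0.0135,"dz": 0.035,"spin": 0}

```text
time_s: 13.6
tcp_pos: [0.5337, 0.2025, 0.4803]
ee_rot: [[-0.291, 0.901, 0.321], [0.957, 0.271, 0.108], [0.01, 0.339, -0.941]]
wrist_force: [0.6, 0.2, -1.5]
grip_width: 0.096
```

>>> move_arm:
  increments:
    - {"dx": -0.0046,"dy": -0.0135,"dz": 0.035,"spin": 0}
    - {"dx": -0.0046,"dy": -0.0135,"dz": 0.035,"spin": 0}
    - {"dx": -0.0046,"dy": -0.0135,"dz": 0.035,"spin": 0}

```text
time_s: 13.9
tcp_pos: [0.5347, 0.1896, 0.3673]
ee_rot: [[-0.291, 0.901, 0.32], [0.957, 0.271, 0.108], [0.011, 0.338, -0.941]]
wrist_force: [0.4, -0.9, -3.2]
grip_width: 0.094
```

Run:
```python
from h import *
o=env.observe();R=o["ee_rot"];p=o["tcp_pos"];print(o["time_s"],p,o["joints"])
print("elev",np.degrees(np.arcsin(R[2,1])),"az",np.degrees(np.arctan2(R[1,1],R[0,1])))
s=env.snapshot("wrist");t=env.snapshot("scene")
print("w lens",env.place_of("lens",s)[:1],"s lens",env.place_of("lens",t)[:1],"plate",env.place_of("kidney_plate_mid",t)[:1],env.place_of("kidney_plate_mid",s)[:1])
cv2.imwrite("pics/w4.png",np.hstack([cv2.resize(s["pixels"],(400,300)),t["pixels"][80:380,220:620]]))
T=np.array([.5319,.1749,.2404]);print("d tool",R.T@(T-p))
```

```text
13.9 [0.5347 0.1896 0.3673] [0.1707 0.0778 0.0165 1.1684 0.0519 1.4569]
elev 19.74920993855127 az 16.70544418200807
w lens [{'point': [0.6579, 0.2096, 0.2641], 'p': 0.78}] s lens [{'point': [0.6544, 0.212, 0.267], 'p': 0.84}] plate [{'point': [0.5407, 0.1899, 0.3387], 'p': 0.56}] []
d tool [-0.0146 -0.0494  0.1169]
```

View pics/w4.png

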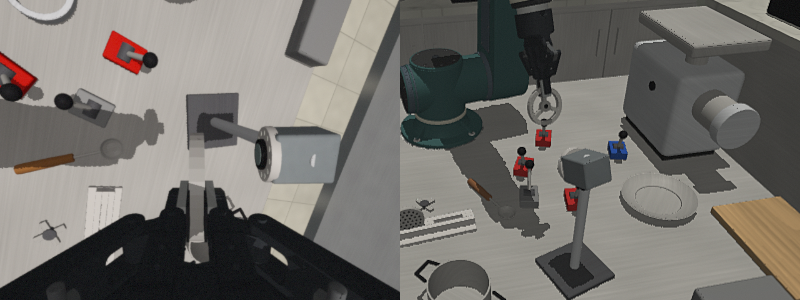

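The plate is held square in the fingers (left half, (197,150)). The lens ring is at (265,155), with its housing parallel to the tool's closing axis, which confirms the yaw. Nothing is disturbed. I'll cover the remaining distance.

>>> move_arm:
  increments:
    - {"dx": -0.0036,"dy": -0.0123,"dz": 0.0292,"spin": 0}
    - {"dx": -0.0036,"dy": -0.0123,"dz": 0.0292,"spin": 0}
    - {"dx": -0.0036,"dy": -0.0123,"dz": 0.0292,"spin": 0}
    - {"dx": -0.0036,"dy": -0.0123,"dz": 0.0292,"spin": 0}
    - {"dx": 0,"dy": 0,"dz": 0,"spin": 0}

```text
time_s: 14.7
tcp_pos: [0.5322, 0.1752, 0.2415]
ee_rot: [[-0.291, 0.902, 0.319], [0.957, 0.27, 0.108], [0.011, 0.336, -0.942]]
wrist_force: [-1.6, -0.1, -2.4]
grip_width: 0.1
```

Run:
```python
from h import *
o=env.observe();R=o["ee_rot"];p=o["tcp_pos"];print(o["time_s"],p,o["wrist_force"],o["grip_width"])
print("elev",np.degrees(np.arcsin(R[2,1])),"az",np.degrees(np.arctan2(R[1,1],R[0,1])))
t=env.snapshot("scene");m=env.snapshot("top")
c=p+R@[-.003,0,.02];print("centre est",c,"F",[.5388,.1747,.2215],"d tool",R.T@([.5388,.1747,.2215]-c))
for s in(t,m): print("plate",env.place_of("kidney_plate_mid",s)[:1],"lens",env.place_of("lens",s)[:1])
print("tip",env.place_of("lamp_switch_tip",t)[:5])
im=cv2.resize(t["pixels"][150:300,300:450],(600,600),interpolation=cv2.INTER_CUBIC)
# overlay expected rim circles
for r in(.041,.032,.012):
    for q in np.linspace(0,6.28,60):
        u=(proj(c+R@[r*np.cos(q),.005,r*np.sin(q)],t)-[300,150])*4;cv2.circle(im,tuple(int(x) for x in u),1,(0,0,255),-1)
cv2.imwrite("pics/fin.png",im)
```

```text
14.7 [0.5322 0.1752 0.2415] [-1.6078 -0.1109 -2.3825] 0.10015188909547675
elev 19.660295260690663 az 16.690359137475845
centre est [0.5395 0.1745 0.2227] F [0.5388, 0.1747, 0.2215] d tool [ 0.0004 -0.0009  0.0009]
plate [{'point': [0.5415, 0.1786, 0.2206], 'p': 0.86}] lens [{'point': [0.6554, 0.21, 0.2656], 'p': 0.67}]
plate [] lens [{'point': [0.6548, 0.211, 0.2655], 'p': 0.89}]
tip [{'point': [0.3361, 0.1953, 0.09], 'p': 0.6}, {'point': [0.5162, 0.3, 0.0908], 'p': 0.55}, {'point': [0.2048, 0.3011, 0.0916], 'p': 0.52}, {'point': [0.3213, 0.5099, 0.0884], 'p': 0.48}, {'point': [0.4058, 0.2023, 0.0936], 'p': 0.42}]
```

View pics/fin.png

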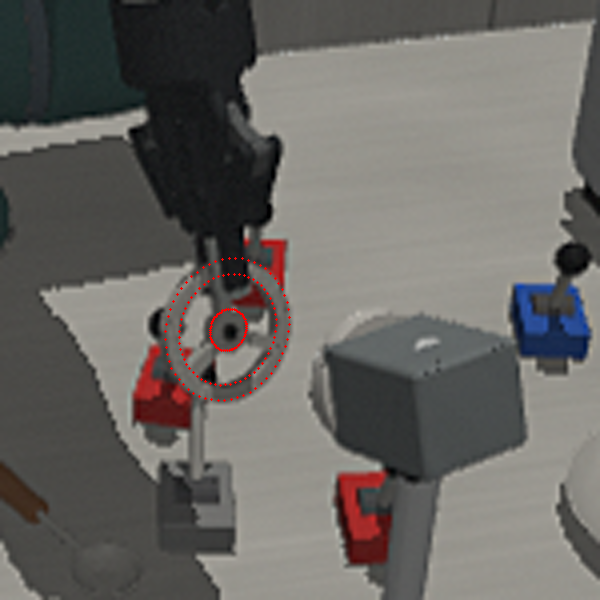

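The predicted rim circles (red, centre (229,330)) match the plate to about 1 mm. The fingertips end above the hub, and the lever is thrown and clear. Handing in.

```bash
python3 -c "
from h import *
print(env.hand_in())"
```

```text
the job is handed in; nothing more can be done
None
```

I switched the lamp on first, then took the kidney plate from the rack. It is now held by its upper rim in front of the inspection camera. I handed the job in at about 15 s, with no verdict reported.

- **Lamp:** I pushed the grey lever until it met its stop, with about 34 N at the fingers. The networks later put the ball at about (0.406, 0.200), on the "on" side of its block.
- **Plate position:** its centre is about 1.5 mm from my estimate of the focus. The expected rim outline drawn over the last picture matched the plate to about 1 mm. That picture also shows the fingertips clear of the hub.
- **Plate angle:** its axis is 19.7° above level at an azimuth of 16.7°. The lens needs 20°, and I measured the camera's direction as about 16.5–17°.
- **How the lean was made:** the move commands cannot tilt the tool. I over-reached outward and upward at joint 4's limit, well above the camera, until the lean was right. Then I came straight down.
- **Rest of the scene:** nothing looked disturbed in the pictures. I did not measure the other objects again at the end.

**Disagreements:**
- The camera's yaw came out between 14° and 20° edge by edge, with 16.5–18° most likely.
- Partway down, the network's plate height was 10 mm below my estimate. At the end its position agreed to about 5 mm.

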